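Box the carved dove

ROBOT

A 6-joint arm with a two-finger parallel gripper is mounted at the origin on the work surface. World frame = base frame: x ahead of the robot, y to its left, z up, the work surface at z = 0. Lengths are in m, angles in rad, forces in N, time in s.
With the tool pointing down it reaches from about 0.35 to 0.775 m from the base axis. Payload 5.5 kg.
Tool frame: the origin (TCP) lies between the finger pads, 19 mm behind the fingertips; this is the grasp point; z points along the fingers, y is the line along which they close (so a half turn about z gives the same grasp; the last joint's range is limited). The gripper opens to 85 mm and grips with 20 to 120 N. Pads are 22 mm wide; open, the fingers measure 114 mm over their backs; the gripper's body (76 mm by 85 mm) begins 54 mm behind the grasp point. The pads swing forward as they close: fully open they stand 13 mm farther back than shut.
Start: joints at [1.106, 0.313, 0.046, 1.304, 0, 1.431], TCP at [0.184, 0.545, 0.25] pointing down, gripper open.
Joint ranges: [-2.76, 2.76], [-0.86, 1.69], [-1.03, 1.26], [-2.2, 2.34], [-1.47, 1.5], [-3.14, 3.14]. Speed limits (rad/s): [2.57, 2.57, 3.14, 3.14, 3.14, 3.14].

INTERFACE

Orientations are given as a unit quaternion [w, x, y, z].
In Python, from workcell import telemetry, imaging, env gives the robot as it stands. The module is installed in compiled form; this text tells all that it offers.
- The arm moves only by the tool step_arm, never from a script. Its argument "moves" is a list of rows, each a list of 3 entries, a list of its own where there are three numbers: the shift along the tool's x, y, z in mm, then the turn, a rotation vector about the tool's x, y, z in rad, then the finger opening in mm, from 0 to 85.4. A call has 1 to 8 rows; each row is the pose to reach, as a shift and turn from the pose commanded when the call began, along the tool's axes at that moment; what a row does not reach only later rows make up. A row lasts 1/12 s, in which the tool goes at most 41.7 mm and 7.16 degrees, less where a joint would pass 70% of its speed; a pose out of reach is approached as far as the arm can. A call with a gripper value outside its range is refused whole. The fingers move at their own pace and stop on an object; "grip_force" is the grip in N (left out, the last holds). Time passes only in rows, so rows that repeat a pose let the fingers close. It gives the time, the measured TCP pose, the force, the opening and the grip force at its end, in the units of the state.
- telemetry.get_state(): the state, without advancing time (a new reading comes with each control period).
- imaging.read_camera(name): name is "side" or "top"; returns the picture (480x640x3 uint8, red, green, blue); there is no depth.
- imaging.camera_params(name): a dict with "camera_matrix" (3x3 intrinsics, pixels), "pose" (4x4, takes a point from camera to world coordinates). Camera axes: x right, y up, looking along -z (the intrinsics and any distortion apply to the point x, -y, -z); pixel columns grow to the right and rows downward; lengths in m; the calibration is good to about 2 mm. A picture is of the moment at which its call begins. camera_params takes no time and is no camera call.
- env.hand_in(): hands the job in; it is judged then, once.
The state is a dict: "clock": time; "joint_pos": joint angles; "qvel": joint speeds; "tau": joint torques, N m; "tcp_pos": TCP position; "orientation": TCP orientation; "wrist_force": force on the tool from outside, world axes, zero at the start; "ft_torque": the same for the moment, N m; "finger_gap": finger opening in m; "grip_force": force on a finger pad.
Only numpy, scipy, OpenCV 4.12 (cv2) and the standard library are available. Lean on these libraries where they do the work, as an engineer would, in place of code of your own. Each camera call takes 0.05 s, during which the arm holds its last target. There are 200 camera calls.

TASK

Pack the finished dove: stand the pale carved dove upright in the round open wooden box, then put the wide round lid on the box so that it sits fully home and level. The dove is fragile: grip it with no more than about 15 N, set it down softly without dropping, pressing or knocking it, and lower the lid on just as softly. Leave the other things on the bench where they are.

Things in the scene. Friction and masses are not known exactly. Their poses are not given: they have to be found in the camera images.
- box: Open round turned box, mid-brown wood, loose on the bench, upright, about 0.45 kg: outer diameter 124 mm, height 68 mm, wall 6 mm (inside diameter 112 mm), floor 6 mm thick. Origin: centre of its underside, z up. It stands to the left or to the right.
- box_rim (a point): Centre of the box's mouth, at rim height (68 mm above the box's underside).
- lid: Loose round lid, mid-brown, dark knob, about 0.14 kg, lying right way up across from the box. Origin: centre of its lowest face, z up. Locating disc, diameter 102 mm, 6 mm high (5 mm free all round in the mouth); plate, diameter 128 mm, 6 to 13 mm up (rests on the rim); round knob, diameter 22 mm, 13 to 43 mm up. When home its origin is 62 mm above the box's underside.
- lid_knob (a point): Point on the lid's axis, on the knob, 34 mm above the lid's origin (9 mm below the knob's top): a good height for the TCP, fingers pointing down.
- dove: Carved dove, pale, orange beak, about 0.06 kg, fragile. Origin: centre of its foot's underside, z up, x to the beak. Foot 48 x 30 x 8 mm; folded wings, flat sides 30 mm apart in y, x -21 to 15 mm, 16 to 40 mm up; head to 48 mm up; beak and tail 37 mm from origin. Grasp across the wings (along y) from above; TCP 30 mm above the underside; a 5 N grip carries it, over about 15 N harms it.
- lamb: dark-brown carved lamb on a 50 x 30 mm foot, 53 mm tall. Not part of the job.
- jar: small dark turned jar with its own pale lid on, 68 mm across, 78 mm tall. Not part of the job.
- tin: flat brass-coloured wax tin with a bright top, 72 mm across, 40 mm tall. Not part of the job.
- brush: flat brush lying on the bench. Not part of the job.
- gouge: carving gouge with a pale wooden handle, about 225 mm long, lying on the bench. Not part of the job.
- sander: cork sanding block 90 x 55 x 33 mm. Not part of the job.
- blank: pale wooden block 120 x 60 x 60 mm. Not part of the job.
Things that resemble listed ones, but are neither listed nor needed, are in the scene too. Leave any pink or yellow look-alike of the lid alone.

How it is judged:
On the way:
1. the dove stands upright on the floor of the box, let go (horizontal distance between dove and box below 0.04 m and z of dove in the frame of box between 0.002 and 0.01 m and angle between dove's own z axis and vertical below 0.15 rad and contact force between dove and the fingers below 0.05 N and linear speed of dove below 0.02 m/s), for 0.2 s.
At the end, for the whole second after the job is handed in: The dove stands in the box (within 40 mm of its axis, on its floor to 4 mm, upright within 0.15 rad); the lid is fully home (centred within 8 mm, at its seated height within 2 mm above or 3 mm below) and level within 0.04 rad; the box stands level on the bench; all at rest (horizontal distance between dove and box below 0.04 m and z of dove in the frame of box between 0.002 and 0.01 m and angle between dove's own z axis and vertical below 0.15 rad and horizontal distance between lid and box below 0.008 m and z of lid in the frame of box between 0.059 and 0.064 m and angle between each of lid, box's own z axis and vertical below 0.04 rad and height (world z) of box below 0.005 m and linear speed of each of lid, dove, box below 0.02 m/s); the robot touches nothing.
It fails at once if the dove is gripped with clearly more than 15 N a finger (40 N summed over both) (contact force between dove and the fingers above 40 N).
It fails at once if the dove is knocked or crushed (over 65 N on it in all) (contact force between dove and anything else above 65 N).
It fails at once if the dove is pressed on the box with more than 30 N, or the lid with more than 35 N (contact force between dove and box above 30 N or contact force between lid and box above 35 N).
It fails at once if the dove or the lid is dropped (a fall of more than about 6 mm: faster than 0.35 m/s with no finger on it) ((linear speed of dove above 0.35 m/s and contact force between dove and the fingers below 0.05 N) or (linear speed of lid above 0.35 m/s and contact force between lid and the fingers below 0.05 N)).
It fails at once if another thing on the bench is moved more than 30 mm (distance of any of lamb, jar, tin, brush, gouge, sander, blank from where it was at the start of the episode above 0.03 m).
It also fails if it takes over 56 s, if anything falls off the work surface, if the arm or the gripper's body presses on something with over 40 N, if the wrist force passes 120 N, or if a joint passes its speed limit or range.

## Working session

There is one attempt and no reset: what is moved stays moved. The work goes in short steps, Python scripts to look and compute and a tool call to move; the robot and the scene stay as the last step left them, time stands still between calls to the robot, and variables do not carry over. Pictures are saved under pics/ and viewed, at most 10 in all, crops included, and the job is handed in when it is done.

Besides the shell and the picture viewer there is one more tool, called after "Request:" by a JSON object that holds its "name" and its "arguments", one argument or row to a line. step_arm: Moves the arm, as the interface text tells. Its arguments: {"type":"object","properties":{"moves":{"type":"array"},"grip_force":{"type":"number"}},"required":["moves"]}

```bash
mkdir -p pics; python3 - <<'E'
from workcell import telemetry, imaging
import cv2
for n in("top","side"):
    cv2.imwrite(f"pics/{n}0.png",imaging.read_camera(n)[:,:,::-1]); p=imaging.camera_params(n); print(n,p)
s=telemetry.get_state();print(s)
E
```

```text
top {'camera_matrix': array([[593.58509447,   0.        , 317.70589635],
       [  0.        , 593.58509447, 226.24551615],
       [  0.        ,   0.        ,   1.        ]]), 'pose': array([[-0.00505214,  0.98990704, -0.14162815,  0.36591275],
       [-0.99986181, -0.00275749,  0.01639351,  0.0196393 ],
       [ 0.01583751,  0.1416914 ,  0.98978418,  1.5208689 ],
       [ 0.        ,  0.        ,  0.        ,  1.        ]])}
side {'camera_matrix': array([[513.13283422,   0.        , 311.03107472],
       [  0.        , 513.13283422, 239.65280532],
       [  0.        ,   0.        ,   1.        ]]), 'pose': array([[-0.99086575,  0.08921711, -0.10112054,  0.44432294],
       [-0.13481697, -0.67246556,  0.72774615,  0.8126369 ],
       [-0.00307267,  0.7347315 ,  0.67835108,  0.79629539],
       [ 0.        ,  0.        ,  0.        ,  1.        ]])}
{'clock': 0.1, 'joint_pos': array([1.10638832e+00, 3.13936510e-01, 4.50791093e-02, 1.30363049e+00,
       2.30568667e-05, 1.43116873e+00]), 'qvel': array([ 1.36403455e-05, -1.51094544e-03,  3.85325340e-03, -4.14778742e-04,
       -1.51558482e-03,  8.83889849e-05]), 'tau': array([ 2.41759168e-03, -4.81719553e+01,  2.99247891e+01,  1.25590700e-02,
       -1.89744324e-04, -1.76777963e-06]), 'tcp_pos': array([0.18330058, 0.54453366, 0.24918615]), 'orientation': array([-2.62581360e-04,  1.61677373e-01,  9.86843306e-01, -8.04068653e-04]), 'wrist_force': array([ 0.60555002,  0.24776711, -0.51389405]), 'ft_torque': array([ 0.04064442, -0.02447674, -0.00229529]), 'grip_force': 0.0, 'finger_gap': 0.08534395697741735}
```

View pics/top0.png

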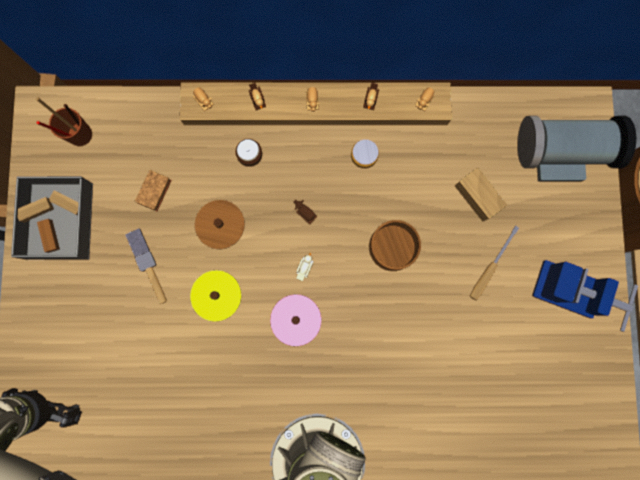

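View pics/side0.png

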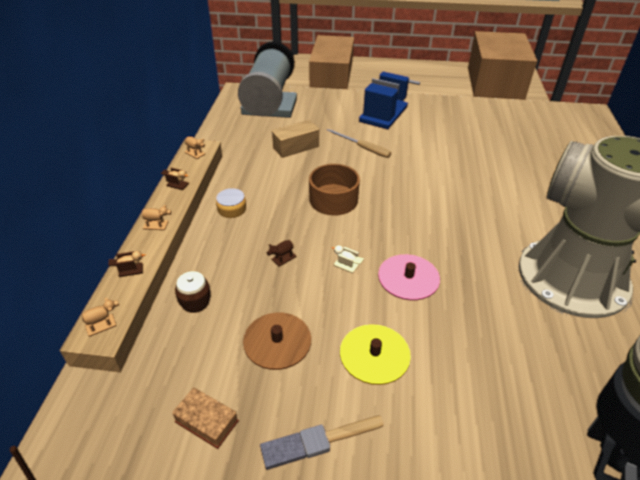

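The top view shows:
- **Dove:** pale figure at (305,267). Look-alikes are the dark lamb at (305,211) and the shelf figures at y≈97.
- **Box:** open brown at (395,246).
- **Lid:** brown at (219,224). Look-alikes are yellow at (215,295) and pink at (296,320), both to be left alone.

I choose the pale dove and the brown lid, and check them in one composite crop.

```bash
python3 - <<'E'
import cv2,numpy as np
t=cv2.imread("pics/top0.png");s=cv2.imread("pics/side0.png")
def c(i,u,v,w,h,k):return cv2.resize(i[v:v+h,u:u+w],None,fx=k,fy=k,interpolation=cv2.INTER_CUBIC)
a=np.hstack([c(t,280,245,50,50,8),c(s,323,235,50,50,8)])
b=np.hstack([c(t,185,190,66,66,4),c(t,362,213,66,66,4),c(s,300,155,66,66,4)])[:200*2]
b=np.pad(b,((0,0),(0,800-b.shape[1]),(0,0)))[:,:800] if b.shape[1]<800 else b[:,:800]
cv2.imwrite("pics/crop.png",np.vstack([a,b])[:600] if 0 else cv2.resize(np.vstack([a,b]),(720,598)))
E
cat > h.py <<'E'
import numpy as np
from workcell import imaging
from scipy.spatial.transform import Rotation as R
def ray(n,u,v):
    p=imaging.camera_params(n);K=p["camera_matrix"];T=p["pose"]
    d=T[:3,:3]@np.array([(u-K[0,2])/K[0,0],-(v-K[1,2])/K[1,1],-1]);return T[:3,3],d
def at(n,u,v,z):
    o,d=ray(n,u,v);return (o+d*(z-o[2])/d[2]).round(4)
def px(n,P):
    p=imaging.camera_params(n);K=p["camera_matrix"];T=p["pose"]
    c=(np.array(P)-T[:3,3])@T[:3,:3];return np.array([K[0,2]-K[0,0]*c[0]/c[2],K[1,2]+K[1,1]*c[1]/c[2]])
E
python3 - <<'E'
from h import *
print("knob",at("top",218.7,223,.043),at("side",277,328,.043))
print("dove",at("top",304.5,268,.03),at("side",346,253,.02))
E
```

```text
knob [0.5863 0.2437 0.043 ] [0.5861 0.2481 0.043 ]
dove [0.4734 0.0287 0.03  ] [0.4791 0.0121 0.02  ]
```

View pics/crop.png

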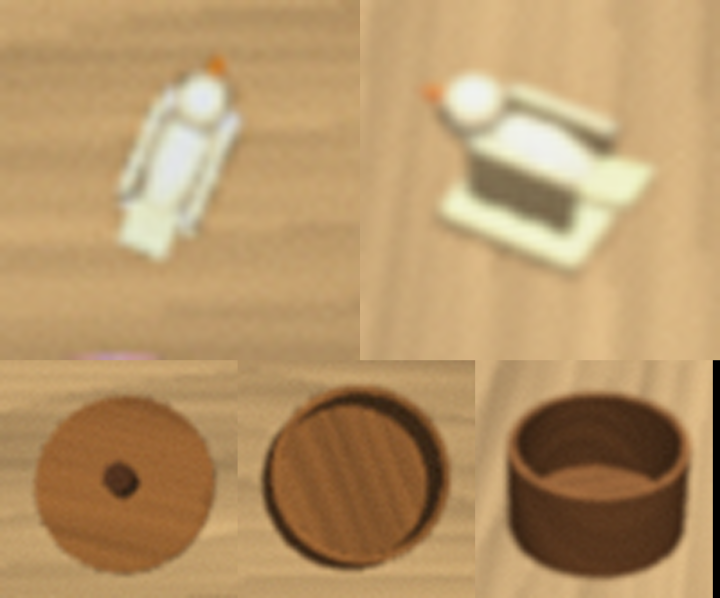

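The choice holds: the pale dove is upright with an orange beak, tip at top (310.1,253.6). The brown lid has its knob at (218.6,223.3), and the box is open with its rim centred at side (334.4,179). I compute positions and check them by overlaying models.

```bash
python3 - <<'E'
from h import *
import cv2
for nm,a,b,z in [("wing",(304.7,266.8),(348.5,254.4),.04),("beak",(310.1,253.6),(332.4,247.9),.042),("knob",(218.6,223.3),(277,326.5),.043),("plate",(219.9,224.4),(277.5,340),.013)]:
    print(nm,at("top",*a,z),at("side",*b,z))
print("tail",at("top",299.4,279.7,.03))
box=at("side",334.4,179.0,.068);print("box",box)
b=at("top",310.1,253.6,.042)[:2];t=at("top",299.4,279.7,.03)[:2]
d=(b-t);yaw=np.arctan2(d[1],d[0]);print("yaw",yaw,np.linalg.norm(d))
w=(at("top",304.7,266.8,.04)+at("side",348.5,254.4,.04))[:2]/2
D=w+.003*np.array([np.cos(yaw),np.sin(yaw)]);print("dove",D)
L=(at("top",218.6,223.3,.043)+at("top",219.9,224.4,.013))[:2]/2
print("lid",L)
th=np.linspace(0,2*np.pi,73)
def circ(c,r,z):return [(c[0]+r*np.cos(a),c[1]+r*np.sin(a),z) for a in th]
def rect(x0,x1,y,z):
    c,s=np.cos(yaw),np.sin(yaw);return [(D[0]+c*x-s*q,D[1]+s*x+c*q,z) for x,q in[(x0,-y),(x1,-y),(x1,y),(x0,y),(x0,-y)]]
curves=[(circ(box,.062,.068),(255,255,0)),(circ(box,.056,.068),(0,255,255)),(circ(box,.062,0),(255,0,255)),(circ(L,.064,.013),(255,255,0)),(circ(L,.011,.043),(0,255,255)),
 (rect(-.021,.015,.015,.04),(0,0,255)),(rect(-.024,.024,.015,.0),(255,0,0))]
rows=[]
for n,cs in(("top",[(280,240),(190,195),(365,215)]),("side",[(322,230),(247,305),(304,158)])):
    im=cv2.imread(f"pics/{n}0.png");k=6 if 0 else 4
    big=cv2.resize(im,None,fx=4,fy=4,interpolation=cv2.INTER_CUBIC)
    for p,col in curves:
        q=np.array([px(n,x) for x in p]); q=((q+.5)*4-.5)
        cv2.polylines(big,[q.round().astype(int)],False,col,1)
    rows.append(np.hstack([big[v*4:v*4+266,u*4:u*4+266] for u,v in cs]))
cv2.imwrite("pics/ov.png",np.vstack(rows))
E
```

```text
wing [0.4757 0.0281 0.04  ] [0.4726 0.0363 0.04  ]
beak [0.5085 0.0145 0.042 ] [0.5082 0.0231 0.042 ]
knob [0.5855 0.244  0.043 ] [0.5868 0.2447 0.043 ]
plate [0.5871 0.2451 0.013 ] [0.5858 0.2528 0.013 ]
tail [0.4442 0.0415 0.03  ]
box [ 0.5262 -0.1886  0.068 ]
yaw -0.39754866841283 0.06973872668754424
dove [0.47691604 0.03103852]
lid [0.5863  0.24455]
```

View pics/ov.png

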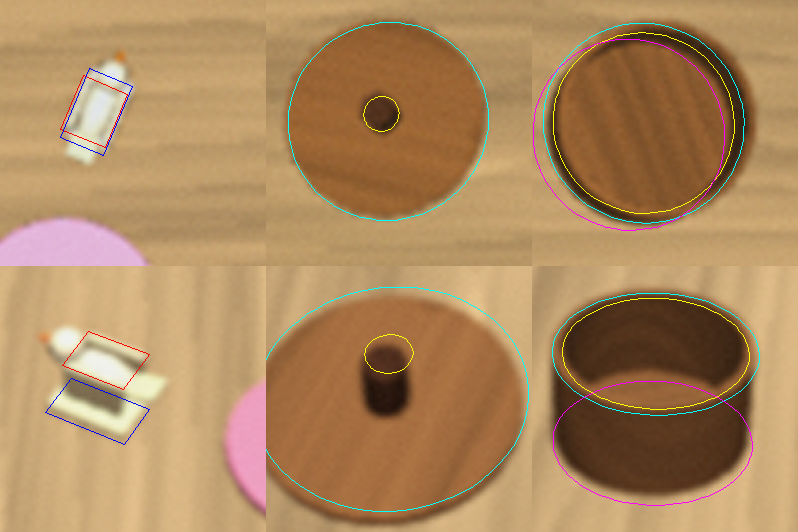

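The overlay agrees with the top view for the lid, and the dove looks right in outline. The side view reads about 2 px off, and the box sits about 2.5 px further right than my estimate in the top view. I trust the top view, re-measure the box there, and check the calibration with the gripper in view.

```bash
cat >> h.py <<'E'
from workcell import telemetry
def go(x,y,z,yang,q=None):
    "tool pointing down with tool y along world angle yang (mod pi); prints shift mm, rotvec"
    s=telemetry.get_state();w=s["orientation"];A=R.from_quat([w[1],w[2],w[3],w[0]])
    sh=A.inv().apply(np.array([x,y,z])-s["tcp_pos"])*1000
    best=None
    for k in(0,np.pi):
        c,si=np.cos(yang+k),np.sin(yang+k);Y=np.array([c,si,0]);Z=np.array([0,0,-1.]);X=np.cross(Y,Z)
        v=(A.inv()*R.from_matrix(np.c_[X,Y,Z])).as_rotvec()
        print("shift",sh.round(1),"rot",v.round(3))
    print("tcp",s["tcp_pos"].round(4),"t",round(float(s["clock"]),2),"F",s["wrist_force"].round(1),"gap",s["finger_gap"].round(4),"j6",s["joint_pos"][5].round(2))
E
python3 - <<'E'
from h import *
import cv2
yaw=-.3975
go(.478,.029,.2,yaw+np.pi/2)
print(px("top",(0,0,0)),px("side",(0,0,0)))
im=cv2.imread("pics/top0.png")
# rim fit: try centres; maximise gradient along rim outer (r=.062, z=.068) top-view
g=cv2.GaussianBlur(cv2.cvtColor(im,6),(0,0),1).astype(float)
th=np.linspace(0,2*np.pi,180,endpoint=False)
def samp(n,g,c,r,z):
    q=np.array([px(n,(c[0]+r*np.cos(a),c[1]+r*np.sin(a),z)) for a in th]).astype(np.float32)
    return cv2.remap(g.astype(np.float32),q[:,0],q[:,1],1).ravel()
for nm,c0,spec in(("box",(.526,-.195),[(.056,.062,.068)]),("lid",(.5863,.2446),[(.064,.064,.013)])):
    best=max(((sum(abs(samp("top",g,(c0[0]+i,c0[1]+j),b+.003,z)-samp("top",g,(c0[0]+i,c0[1]+j),b-.003,z)).mean() for a,b,z in spec),c0[0]+i,c0[1]+j) for i in np.arange(-.012,.0121,.002) for j in np.arange(-.012,.0121,.002)))
    print(nm,best)
E
```

```text
shift [-443.8 -394.5   49.7] rot [-0.002 -0.     0.073]
shift [-443.8 -394.5   49.7] rot [ 0.000e+00 -3.000e-03 -3.069e+00]Traceback (most recent call last):
  File "<stdin>", line 4, in <module>
  File "h.py", line 22, in go
    print("tcp",s["tcp_pos"].round(4),"t",round(float(s["clock"]),2),"F",s["wrist_force"].round(1),"gap",s["finger_gap"].round(4),"j6",s["joint_pos"][5].round(2))
                                                                                                         ^^^^^^^^^^^^^^^^^^^^^
AttributeError: 'float' object has no attribute 'round'
```

```bash
sed -i 's/s\["finger_gap"\].round(4)/round(float(s["finger_gap"]),4)/;s/s\["joint_pos"\]\[5\].round(2)/round(float(s["joint_pos"][5]),2)/' h.py
python3 - <<'E'
from h import *
import cv2
print(px("top",(0,0,0)),px("side",(0,0,0)))
im=cv2.imread("pics/top0.png")
g=cv2.GaussianBlur(cv2.cvtColor(im,6),(0,0),1)
th=np.linspace(0,2*np.pi,120,endpoint=False)
def samp(c,r,z):
    q=np.array([px("top",(c[0]+r*np.cos(a),c[1]+r*np.sin(a),z)) for a in th]).astype(np.float32)
    return cv2.remap(g.astype(np.float32),q[:,:1],q[:,1:],1).ravel()
for nm,c0,r,z in(("box",(.526,-.195),.062,.068),("boxin",(.526,-.195),.056,.068),("lid",(.5863,.2446),.064,.013)):
    print(nm,max((abs(samp((c0[0]+i,c0[1]+j),r+.003,z)-samp((c0[0]+i,c0[1]+j),r-.003,z)).mean(),c0[0]+i,c0[1]+j) for i in np.arange(-.01,.0101,.002) for j in np.arange(-.01,.0101,.002)))
E
```

```text
[316.64370874 462.09838608] [571.82525024 276.5968362 ]Traceback (most recent call last):
  File "<stdin>", line 11, in <module>
  File "<stdin>", line 11, in <genexpr>
  File "<stdin>", line 8, in samp
  File "h.py", line 10, in px
    p=imaging.camera_params(n);K=p["camera_matrix"];T=p["pose"]
ValueError: time passes only in moves, steps and waits
```

Request:
{"name": "step_arm", "arguments": {
  "moves": [
    [[-30, -26, 3], [0, 0, 0], 80],
    [[-60, -53, 7], [0, 0, 0.01], 80],
    [[-90, -79, 10], [0, 0, 0.02], 80],
    [[-120, -106, 13], [0, 0, 0.03], 80],
    [[-150, -132, 17], [0, 0, 0.04], 80],
    [[-180, -159, 20], [0, 0, 0.05], 80],
    [[-210, -186, 23], [0, 0, 0.06], 80],
    [[-240, -212, 27], [0, 0, 0.07], 80]
  ]
}}

```text
clock: 0.77
tcp_pos: [0.3435, 0.2656, 0.2228]
orientation: [0.0, 0.196, 0.981, 0.0]
wrist_force: [1.5, 1.1, -0.3]
finger_gap: 0.08
grip_force: 0.0
```

```bash
python3 - <<'E'
from h import *
go(.478,.029,.2,-.3975+np.pi/2)
E
```

```text
shift [-215.1 -166.7   22.8] rot [0.    0.    0.003]
shift [-215.1 -166.7   22.8] rot [-0.     0.    -3.139]
tcp [0.3435 0.2656 0.2228] t 0.77 F [ 1.5  1.1 -0.3] gap 0.08 j6 0.87
```

Request:
{"name": "step_arm", "arguments": {
  "moves": [
    [[-31, -24, 3], [0, 0, 0], 80],
    [[-62, -48, 7], [0, 0, 0], 80],
    [[-93, -72, 10], [0, 0, 0], 80],
    [[-124, -96, 13], [0, 0, 0], 80],
    [[-155, -120, 16], [0, 0, 0], 80],
    [[-186, -144, 20], [0, 0, 0], 80],
    [[-215, -167, 23], [0, 0, 0], 80],
    [[-215, -167, 23], [0, 0, 0], 80]
  ]
}}

```text
clock: 1.43
tcp_pos: [0.4805, 0.0255, 0.1991]
orientation: [0.001, 0.199, 0.98, -0.001]
wrist_force: [0.5, -0.6, -0.7]
finger_gap: 0.0801
grip_force: 0.0
```

```bash
python3 - <<'E'
s=open("h.py").read()
s=s.replace('def ray','import functools\n@functools.cache\ndef cp(n): return imaging.camera_params(n)\ndef ray').replace('p=imaging.camera_params(n)','p=cp(n)')
open("h.py","w").write(s)
E
python3 - <<'E'
from h import *
import cv2
go(.478,.029,.2,-.3975+np.pi/2)
im=cv2.imread("pics/top0.png")
g=cv2.GaussianBlur(cv2.cvtColor(im,6),(0,0),1)
th=np.linspace(0,2*np.pi,120,endpoint=False)
def samp(c,r,z):
    q=np.array([px("top",(c[0]+r*np.cos(a),c[1]+r*np.sin(a),z)) for a in th]).astype(np.float32)
    return cv2.remap(g.astype(np.float32),q[:,:1],q[:,1:],1).ravel()
for nm,c0,r,z in(("box",(.526,-.195),.062,.068),("boxin",(.526,-.195),.056,.068),("lid",(.5863,.2446),.064,.013)):
    print(nm,max((abs(samp((c0[0]+i,c0[1]+j),r+.003,z)-samp((c0[0]+i,c0[1]+j),r-.003,z)).mean(),c0[0]+i,c0[1]+j) for i in np.arange(-.01,.0101,.002) for j in np.arange(-.01,.0101,.002)))
t=imaging.read_camera("top")[:,:,::-1].copy();s=imaging.read_camera("side")[:,:,::-1].copy()
cv2.imwrite("pics/top1.png",t);cv2.imwrite("pics/side1.png",s)
st=telemetry.get_state();P=st["tcp_pos"];w=st["orientation"];A=R.from_quat([w[1],w[2],w[3],w[0]]);Y=A.apply([0,1,0]);print(Y)
out=[]
for n,im in(("top",t),("side",s)):
    u,v=px(n,P).astype(int)-(33,25);b=cv2.resize(im[max(v,0):max(v,0)+70,u:u+66],None,fx=6,fy=6,interpolation=cv2.INTER_CUBIC)
    for p in(P,P+[0,0,-.019]+.04*Y,P+[0,0,-.019]-.04*Y):
        q=(px(n,p)-(u,max(v,0))+.5)*6-.5;cv2.drawMarker(b,tuple(q.round().astype(int).tolist()),(0,0,255),cv2.MARKER_CROSS,14,1)
    print(n,u,v);out.append(b)
cv2.imwrite("pics/hov.png",np.hstack(out))
E
```

```text
shift [ 3.7  2.3 -1. ] rot [-0.001  0.002 -0.004]
shift [ 3.7  2.3 -1. ] rot [3.000e-03 2.000e-03 3.138e+00]
tcp [0.4805 0.0255 0.1991] t 1.43 F [ 0.5 -0.6 -0.7] gap 0.0801 j6 0.29
box (np.float32(53.13164), np.float64(0.524), np.float64(-0.191))
boxin (np.float32(43.332153), np.float64(0.52), np.float64(-0.185))
lid (np.float32(30.786173), np.float64(0.5883), np.float64(0.2466))
[ 3.87711202e-01  9.21780889e-01 -1.27098928e-04]
top 270 235
side 317 166
```

View pics/hov.png

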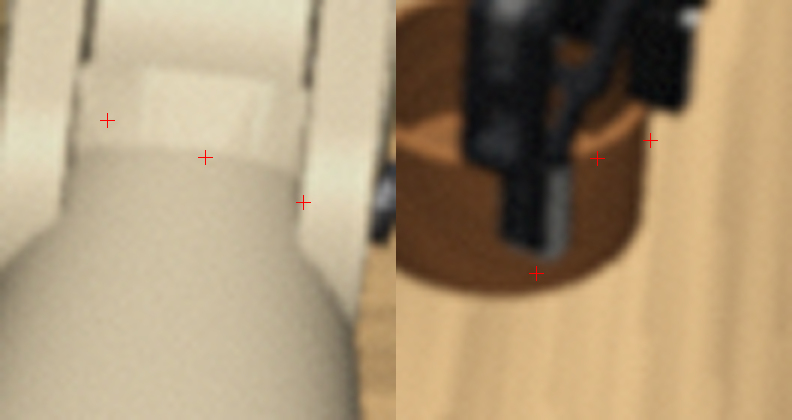

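Side crop: the near fingertip is at about (407,207), within 2 px of its predicted position once its open retraction is counted, so the calibration is usable. Next I descend over the dove.

Request:
{"name": "step_arm", "arguments": {
  "moves": [
    [[2, 2, 30], [0, 0, 0], 76],
    [[3, 2, 65], [0, 0, 0], 72],
    [[3, 2, 100], [0, 0, 0], 66],
    [[3, 2, 120], [0, 0, 0], 62],
    [[3, 2, 129], [0, 0, 0], 62],
    [[3, 2, 129], [0, 0, 0], 62]
  ],
  "grip_force": 5
}}

```text
clock: 2.03
tcp_pos: [0.4731, 0.035, 0.0692]
orientation: [-0.002, 0.195, 0.981, -0.0]
wrist_force: [-0.9, -0.4, -0.0]
finger_gap: 0.062
grip_force: 0.0
```

```bash
python3 - <<'E'
from h import *
import cv2
go(.478,.029,.03,-.3975+np.pi/2)
s=imaging.read_camera("side")[:,:,::-1]
cv2.imwrite("pics/s2.png",cv2.resize(s[200:300,290:410],None,fx=6,fy=6,interpolation=cv2.INTER_CUBIC))
E
```

```text
shift [-7.  -3.6 39.1] rot [-0.001 -0.005  0.005]
shift [-7.  -3.6 39.1] rot [ 7.000e-03 -2.000e-03 -3.137e+00]
tcp [0.4731 0.035  0.0692] t 2.03 F [-0.9 -0.4 -0. ] gap 0.062 j6 0.3
```

View pics/s2.png

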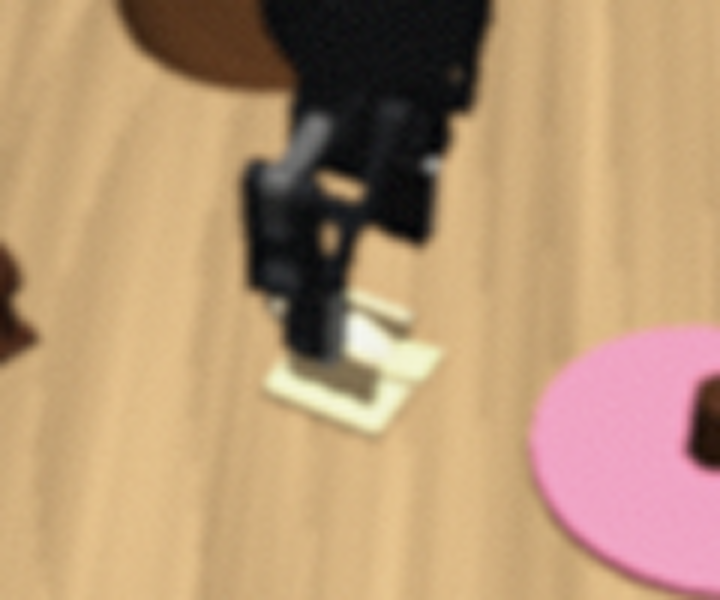

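The side crop shows the near finger at about (343,255), straddling the dove's wing and still about 40 mm high. I let it settle, then measure.

Request:
{"name": "step_arm", "arguments": {
  "moves": [
    [[0, 0, 0], [0, 0, 0], 62],
    [[0, 0, 0], [0, 0, 0], 62],
    [[0, 0, 0], [0, 0, 0], 62]
  ]
}}

```text
clock: 2.33
tcp_pos: [0.4769, 0.0337, 0.0726]
orientation: [0.002, 0.196, 0.981, 0.0]
wrist_force: [0.3, -0.9, 0.3]
finger_gap: 0.0621
grip_force: 0.0
```

```bash
python3 - <<'E'
from h import *
go(.478,.029,.03,-.3975+np.pi/2)
E
```

```text
shift [-2.7 -3.9 42.6] rot [0.001 0.003 0.003]
shift [-2.7 -3.9 42.6] rot [-5.000e-03  2.000e-03 -3.139e+00]
tcp [0.4769 0.0337 0.0726] t 2.33 F [ 0.3 -0.9  0.3] gap 0.0621 j6 0.3
```

Request:
{"name": "step_arm", "arguments": {
  "moves": [
    [[-2, -2, 20], [0, 0, 0], 58],
    [[-2, -2, 36], [0, 0, 0], 52],
    [[-2, -2, 41], [0, 0, 0], 48],
    [[-2, -2, 41], [0, 0, 0], 44],
    [[-2, -2, 41], [0, 0, 0], 41],
    [[-2, -2, 41], [0, 0, 0], 38]
  ],
  "grip_force": 5
}}

```text
clock: 2.83
tcp_pos: [0.4775, 0.0309, 0.031]
orientation: [0.001, 0.196, 0.981, 0.0]
wrist_force: [0.4, 0.1, -0.4]
finger_gap: 0.0378
grip_force: 0.0
```

Request:
{"name": "step_arm", "arguments": {
  "moves": [
    [[0, 0, 0], [0, 0, 0], 36],
    [[0, 0, 0], [0, 0, 0], 35],
    [[0, 0, 0], [0, 0, 0], 34],
    [[0, 0, 0], [0, 0, 0], 33],
    [[0, 0, 0], [0, 0, 0], 32]
  ]
}}

```text
clock: 3.25
tcp_pos: [0.4767, 0.031, 0.0302]
orientation: [0.0, 0.196, 0.981, 0.0]
wrist_force: [1.0, -0.4, -0.1]
finger_gap: 0.0322
grip_force: 0.0
```

Request:
{"name": "step_arm", "arguments": {
  "moves": [
    [[0, 0, 0], [0, 0, 0], 31],
    [[0, 0, 0], [0, 0, 0], 30.5],
    [[0, 0, 0], [0, 0, 0], 30]
  ]
}}

```text
clock: 3.5
tcp_pos: [0.4766, 0.031, 0.03]
orientation: [-0.0, 0.196, 0.981, -0.0]
wrist_force: [-0.7, -1.8, -0.1]
finger_gap: 0.0299
grip_force: 1.2
```

Request:
{"name": "step_arm", "arguments": {
  "moves": [
    [[0, 0, 0], [0, 0, 0], 29.5],
    [[0, 0, 0], [0, 0, 0], 29],
    [[0, 0, 0], [0, 0, 0], 29]
  ]
}}

```text
clock: 3.75
tcp_pos: [0.4766, 0.031, 0.03]
orientation: [0.0, 0.196, 0.981, -0.0]
wrist_force: [-0.4, -0.9, 1.1]
finger_gap: 0.0299
grip_force: 20.0
```

Request:
{"name": "step_arm", "arguments": {
  "moves": [
    [[0, 0, 0], [0, 0, 0], 29.8],
    [[0, 0, 0], [0, 0, 0], 29.8]
  ]
}}

```text
clock: 3.92
tcp_pos: [0.4766, 0.031, 0.03]
orientation: [-0.0, 0.196, 0.981, 0.0]
wrist_force: [-0.8, 0.6, 2.1]
finger_gap: 0.0297
grip_force: 10.8
```

The grip holds at 10.8 N. While it does, I refine the box and lid from the first pictures by silhouette fitting in both cameras.

```bash
cat > fit.py <<'E'
from h import *
import cv2
from scipy.optimize import minimize
th=np.linspace(0,2*np.pi,60)
MODEL={"box":[(.062,0),(.062,.068)],"lid":[(.064,.006),(.064,.013)]}
def sil(n,nm,c,K,off):
    P=np.array([px(n,(c[0]+r*np.cos(a),c[1]+r*np.sin(a),z)) for r,z in MODEL[nm] for a in th])
    q=((P-off+.5)*K-.5)
    h=cv2.convexHull(q.astype(np.float32)).round().astype(int)
    return cv2.fillConvexPoly(np.zeros((100*K,100*K),np.uint8),h,1)
def fit(n,nm,c0,im):
    K=6;off=px(n,(*c0,.03)).round().astype(int)-50
    b=cv2.resize(im[off[1]:off[1]+100,off[0]:off[0]+100],None,fx=K,fy=K,interpolation=cv2.INTER_CUBIC)
    lab=cv2.cvtColor(b,cv2.COLOR_BGR2LAB).reshape(-1,3).astype(float)
    s0=sil(n,nm,c0,K,off);k=np.ones((31,31))
    bg=~(cv2.dilate(s0,k,iterations=2)>0)
    fg=cv2.erode(s0,k)>0
    mb=lab.reshape(b.shape)[bg].mean(0)
    L=lab.reshape(b.shape)[...,0]
    thr=(mb[0]+np.median(L[fg]))/2
    m=(L<thr).astype(np.uint8)
    m=cv2.morphologyEx(m,cv2.MORPH_OPEN,np.ones((25,25)))
    cs,_=cv2.findContours(m,0,2);cs=max([c for c in cs],key=lambda c:(cv2.fillPoly(np.zeros_like(m),[c],1)*s0).sum())
    m=cv2.fillPoly(np.zeros_like(m),[cs],1)
    f=lambda c:(sil(n,nm,c,K,off)!=m).mean()
    r=minimize(f,c0,method="Nelder-Mead",options=dict(initial_simplex=np.array(c0)+[[0,0],[.006,0],[0,.006]],xatol=1e-4))
    print(n,nm,r.x.round(4),"mismatch",r.fun.round(4),"area ratio",m.sum()/sil(n,nm,r.x,K,off).sum());return r.x
E
python3 - <<'E'
from fit import *
for n in("top","side"):
    im=cv2.imread(f"pics/{n}0.png")
    for nm,c in(("box",(.526,-.19)),("lid",(.586,.245))): fit(n,nm,c,im)
E
```

```text
top box [ 0.5291 -0.1967] mismatch 0.0044 area ratio 0.9811578372474058
top lid [0.5891 0.2471] mismatch 0.0035 area ratio 1.004049038353391
side box [ 0.5285 -0.198 ] mismatch 0.0175 area ratio 0.9252185672427905
side lid [0.5882 0.25  ] mismatch 0.0051 area ratio 0.9902244061110438
```

Request:
{"name": "step_arm", "arguments": {
  "moves": [
    [[0, 0, -3], [0, 0, 0], 29.8],
    [[0, 0, -12], [0, 0, 0], 29.8],
    [[0, 0, -30], [0, 0, 0], 29.8],
    [[0, 0, -50], [0, 0, 0], 29.8],
    [[0, 0, -75], [0, 0, 0], 29.8],
    [[0, 0, -100], [0, 0, 0], 29.8],
    [[0, 0, -115], [0, 0, 0], 29.8],
    [[0, 0, -115], [0, 0, 0], 29.8]
  ]
}}

```text
clock: 4.58
tcp_pos: [0.479, 0.0309, 0.1491]
orientation: [0.003, 0.196, 0.981, 0.0]
wrist_force: [0.4, 0.3, -0.9]
finger_gap: 0.0297
grip_force: 10.6
```

```bash
python3 - <<'E'
from h import *
go(.529,-.197,.146,-.3975+np.pi/2)
E
```

```text
shift [-133.7 -191.2    3.5] rot [0.002 0.007 0.003]
shift [-133.7 -191.2    3.5] rot [-0.01   0.004 -3.139]
tcp [0.479  0.0309 0.1491] t 4.58 F [ 0.4  0.3 -0.9] gap 0.0297 j6 0.29
```

Request:
{"name": "step_arm", "arguments": {
  "moves": [
    [[-9, -12, 0], [0, 0, 0], 29.8],
    [[-26, -36, 0], [0, 0, 0], 29.8],
    [[-47, -65, 0], [0, 0, 0], 29.8],
    [[-68, -95, 0], [0, 0, 0], 29.8],
    [[-89, -124, 0], [0, 0, 0], 29.8],
    [[-110, -153, 0], [0, 0, 0], 29.8],
    [[-126, -175, 0], [0, 0, 0], 29.8],
    [[-137, -190, 0], [0, 0, 0], 29.8]
  ]
}}

```text
clock: 5.25
tcp_pos: [0.5301, -0.1998, 0.144]
orientation: [-0.0, 0.197, 0.98, -0.0]
wrist_force: [0.7, 0.2, -0.3]
finger_gap: 0.0301
grip_force: 10.6
```

Request:
{"name": "step_arm", "arguments": {
  "moves": [
    [[0, 0, 0], [0, 0, 0], 29.8],
    [[0, 0, 0], [0, 0, 0], 29.8],
    [[0, 0, 0], [0, 0, 0], 29.8],
    [[0, 0, 0], [0, 0, 0], 29.8]
  ]
}}

```text
clock: 5.58
tcp_pos: [0.5294, -0.1957, 0.1445]
orientation: [-0.001, 0.196, 0.981, 0.0]
wrist_force: [-0.0, 0.6, -0.7]
finger_gap: 0.0297
grip_force: 10.6
```

```bash
python3 - <<'E'
from h import *
import cv2
go(.529,-.197,.036,-.3975+np.pi/2)
s=imaging.read_camera("side")[:,:,::-1];t=imaging.read_camera("top")[:,:,::-1]
cv2.imwrite("pics/s3.png",np.hstack([cv2.resize(i,None,fx=4,fy=4,interpolation=cv2.INTER_CUBIC) for i in(s[110:230,285:385],t[190:310,350:450])]))
E
```

```text
shift [ -0.3  -1.4 108.5] rot [ 0.001 -0.001  0.004]
shift [ -0.3  -1.4 108.5] rot [ 2.000e-03  1.000e-03 -3.138e+00]
tcp [ 0.5294 -0.1957  0.1445] t 5.58 F [-0.   0.6 -0.7] gap 0.0297 j6 -0.1
```

View pics/s3.png

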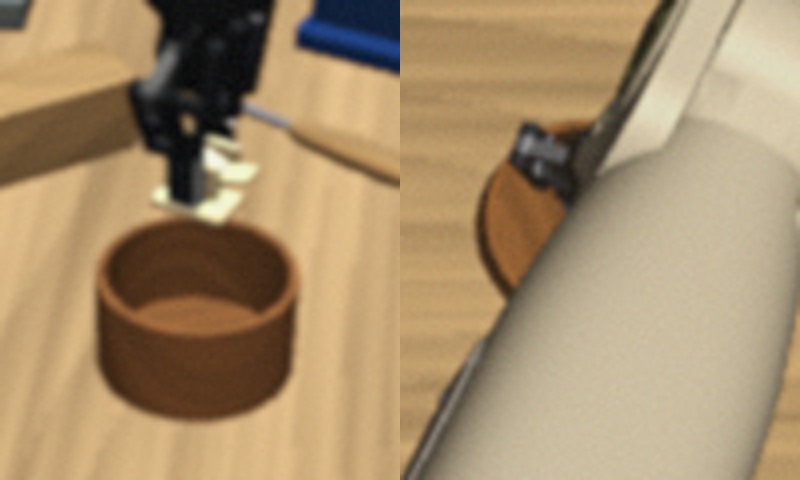

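```bash
python3 - <<'E'
from h import *
print("foot pred",px("side",(.529,-.1957,.1145)),"obs",334.2,159.4)
th=np.linspace(0,6.28,200)
for c in((.529,-.197),(.529,-.192),(.529,-.187)):
  for n in("side","top"):
    q=np.array([px(n,(c[0]+.062*np.cos(a),c[1]+.062*np.sin(a),.068)) for a in th])
    q=(q+.5-((285,110) if n=="side" else (362,213)))*(4 if n=="side" else 3.6)
    b=np.array([px(n,(c[0]+.062*np.cos(a),c[1]+.062*np.sin(a),0)) for a in th])
    b=(b+.5-((285,110) if n=="side" else (362,213)))*(4 if n=="side" else 3.6)
    print(c,n,"rim",q.min(0).round(),q.max(0).round(),"base max",b.max(0).round())
print("obs side rim x 97..299 y 218..335, base bottom 418")
print("obs top rim right 449-238=211, top 386-360=26, bottom 568-360=208")
E
```

```text
foot pred [334.08500071 160.99679223] obs 334.2 159.4
(0.529, -0.197) side rim [ 94. 211.] [300. 332.] base max [293. 422.]
(0.529, -0.197) top rim [33. 24.] [214. 204.] base max [196. 211.]
(0.529, -0.192) side rim [ 92. 216.] [299. 338.] base max [292. 427.]
(0.529, -0.192) top rim [26. 24.] [207. 204.] base max [189. 211.]
(0.529, -0.187) side rim [ 91. 220.] [298. 343.] base max [292. 433.]
(0.529, -0.187) top rim [19. 24.] [199. 204.] base max [182. 211.]
obs side rim x 97..299 y 218..335, base bottom 418
obs top rim right 449-238=211, top 386-360=26, bottom 568-360=208
```

Side crop: the dove hangs level over the mouth, foot centre at (334,159), and the rim is centred at about (334,179). Combined with the top view, the box centre is about (0.528, -0.192). Next I descend into it.

Request:
{"name": "step_arm", "arguments": {
  "moves": [
    [[3, 3, 12], [0, 0, 0], 29.8],
    [[3, 3, 32], [0, 0, 0], 29.8],
    [[3, 3, 54], [0, 0, 0], 29.8],
    [[3, 3, 74], [0, 0, 0], 29.8],
    [[3, 3, 90], [0, 0, 0], 29.8],
    [[3, 3, 98], [0, 0, 0], 29.8],
    [[3, 3, 100], [0, 0, 0], 29.8],
    [[3, 3, 100], [0, 0, 0], 29.8]
  ]
}}

```text
clock: 6.35
tcp_pos: [0.5283, -0.1926, 0.0449]
orientation: [-0.0, 0.196, 0.981, 0.0]
wrist_force: [0.4, -0.1, -0.8]
finger_gap: 0.0297
grip_force: 10.6
```

Request:
{"name": "step_arm", "arguments": {
  "moves": [
    [[0, 0, 1], [0, 0, 0], 29.8],
    [[0, 0, 2], [0, 0, 0], 29.8],
    [[0, 0, 3], [0, 0, 0], 29.8],
    [[0, 0, 4], [0, 0, 0], 29.8],
    [[0, 0, 5], [0, 0, 0], 29.8],
    [[0, 0, 5], [0, 0, 0], 29.8]
  ]
}}

```text
clock: 6.85
tcp_pos: [0.5284, -0.1932, 0.04]
orientation: [0.0, 0.196, 0.981, 0.0]
wrist_force: [0.5, -0.0, -0.8]
finger_gap: 0.0299
grip_force: 10.6
```

Request:
{"name": "step_arm", "arguments": {
  "moves": [
    [[0, 0, 0.7], [0, 0, 0], 29.8],
    [[0, 0, 1.4], [0, 0, 0], 29.8],
    [[0, 0, 2], [0, 0, 0], 29.8],
    [[0, 0, 2.5], [0, 0, 0], 29.8],
    [[0, 0, 2.5], [0, 0, 0], 29.8]
  ]
}}

```text
clock: 7.27
tcp_pos: [0.5283, -0.1931, 0.0373]
orientation: [-0.0, 0.196, 0.981, 0.0]
wrist_force: [0.1, -0.2, -0.8]
finger_gap: 0.0296
grip_force: 10.6
```

Request:
{"name": "step_arm", "arguments": {
  "moves": [
    [[0, 0, 0.4], [0, 0, 0], 29.8],
    [[0, 0, 0.8], [0, 0, 0], 29.8],
    [[0, 0, 0.8], [0, 0, 0], 29.8]
  ]
}}

```text
clock: 7.52
tcp_pos: [0.5284, -0.1931, 0.0366]
orientation: [-0.0, 0.196, 0.981, 0.0]
wrist_force: [0.1, 0.3, -0.4]
finger_gap: 0.0298
grip_force: 10.6
```

Request:
{"name": "step_arm", "arguments": {
  "moves": [
    [[0, 0, 0.3], [0, 0, 0], 29.8],
    [[0, 0, 0.6], [0, 0, 0], 29.8],
    [[0, 0, 0.6], [0, 0, 0], 29.8]
  ]
}}

```text
clock: 7.77
tcp_pos: [0.5285, -0.1932, 0.0361]
orientation: [0.0, 0.196, 0.981, 0.0]
wrist_force: [-0.1, 1.0, -0.4]
finger_gap: 0.0301
grip_force: 10.5
```

Request:
{"name": "step_arm", "arguments": {
  "moves": [
    [[0, 0, 0.3], [0, 0, 0], 29.8],
    [[0, 0, 0.3], [0, 0, 0], 29.8]
  ]
}}

```text
clock: 7.93
tcp_pos: [0.5284, -0.1932, 0.036]
orientation: [0.0, 0.196, 0.981, 0.0]
wrist_force: [0.3, 0.1, 2.4]
finger_gap: 0.0299
grip_force: 10.8
```

Contact (2.4 N). I release it gently.

Request:
{"name": "step_arm", "arguments": {
  "moves": [
    [[0, 0, 0], [0, 0, 0], 30.2],
    [[0, 0, 0], [0, 0, 0], 31],
    [[0, 0, 0], [0, 0, 0], 33],
    [[0, 0, 0], [0, 0, 0], 36],
    [[0, 0, 0], [0, 0, 0], 40],
    [[0, 0, 0], [0, 0, 0], 43],
    [[0, 0, 0], [0, 0, 0], 43]
  ]
}}

```text
clock: 8.52
tcp_pos: [0.5286, -0.1938, 0.036]
orientation: [0.0, 0.196, 0.981, -0.0]
wrist_force: [-0.8, -2.9, 1.8]
finger_gap: 0.0427
grip_force: 0.0
```

Request:
{"name": "step_arm", "arguments": {
  "moves": [
    [[0, 0, -5], [0, 0, 0], 43],
    [[0, 0, -15], [0, 0, 0], 43],
    [[0, 0, -35], [0, 0, 0], 43],
    [[0, 0, -60], [0, 0, 0], 43],
    [[0, 0, -90], [0, 0, 0], 43],
    [[0, 0, -125], [0, 0, 0], 43],
    [[0, 0, -155], [0, 0, 0], 50],
    [[0, 0, -170], [0, 0, 0], 60]
  ]
}}

```text
clock: 9.18
tcp_pos: [0.5298, -0.1934, 0.2111]
orientation: [0.003, 0.196, 0.981, -0.001]
wrist_force: [0.5, -0.5, 0.8]
finger_gap: 0.0593
grip_force: 0.0
```

```bash
python3 - <<'E'
from h import *
go(.589,.2485,.20,np.pi/2)
go(.589,.2485,.20,np.arctan2(.2485,.589)+np.pi/2)
E
```

```text
shift [115.2 430.7  10.5] rot [-0.001  0.006 -0.394]
shift [115.2 430.7  10.5] rot [9.000e-03 1.000e-03 2.747e+00]
tcp [ 0.5298 -0.1934  0.2111] t 9.18 F [ 0.5 -0.5  0.8] gap 0.0593 j6 -0.1
shift [115.2 430.7  10.5] rot [-0.002  0.006 -0.794]
shift [115.2 430.7  10.5] rot [0.007 0.003 2.348]
tcp [ 0.5298 -0.1934  0.2111] t 9.18 F [ 0.5 -0.5  0.8] gap 0.0593 j6 -0.1
```

Request:
{"name": "step_arm", "arguments": {
  "moves": [
    [[10, 38, 1], [0, 0, -0.03], 60],
    [[20, 76, 2], [0, 0, -0.07], 60],
    [[30, 114, 3], [0, 0, -0.11], 60],
    [[40, 152, 4], [0, 0, -0.15], 60],
    [[51, 190, 5], [0, 0, -0.19], 60],
    [[61, 228, 6], [0, 0, -0.23], 60],
    [[71, 266, 7], [0, 0, -0.27], 60],
    [[82, 304, 8], [0, 0, -0.31], 60]
  ]
}}

```text
clock: 9.85
tcp_pos: [0.5694, 0.1213, 0.1989]
orientation: [0.0, 0.041, 0.999, 0.0]
wrist_force: [0.7, 0.0, -0.3]
finger_gap: 0.0599
grip_force: 0.0
```

```bash
python3 - <<'E'
from h import *
go(.589,.2485,.18,np.pi/2)
E
```

```text
shift [ -9.  128.4  19. ] rot [ 0.001  0.001 -0.083]
shift [ -9.  128.4  19. ] rot [ 1.000e-03 -1.000e-03  3.059e+00]
tcp [0.5694 0.1213 0.1989] t 9.85 F [ 0.7  0.  -0.3] gap 0.0599 j6 0.15
```

Move over the lid and use the trip's end to check the dove in the box, with the arm clear of it.

Request:
{"name": "step_arm", "arguments": {
  "moves": [
    [[-3, 36, 4], [0, 0, -0.03], 60],
    [[-5, 72, 8], [0, 0, -0.06], 60],
    [[-8, 105, 14], [0, 0, -0.08], 60],
    [[-9, 123, 19], [0, 0, -0.08], 60],
    [[-9, 128, 19], [0, 0, -0.08], 60],
    [[-9, 128, 19], [0, 0, -0.08], 60],
    [[-9, 128, 19], [0, 0, -0.08], 60],
    [[-9, 128, 19], [0, 0, -0.08], 60]
  ]
}}

```text
clock: 10.52
tcp_pos: [0.5895, 0.2447, 0.1795]
orientation: [0.0, 0.003, 1.0, -0.0]
wrist_force: [-0.2, 0.5, -0.1]
finger_gap: 0.06
grip_force: 0.0
```

```bash
python3 - <<'E'
from fit import *
go(.589,.2485,.18,np.pi/2)
s=imaging.read_camera("side")[:,:,::-1].copy();t=imaging.read_camera("top")[:,:,::-1].copy()
cv2.imwrite("pics/side4.png",s);cv2.imwrite("pics/top4.png",t)
th=np.linspace(0,6.28,100);o=[]
c=(.528,-.192)
for n,i,u,v in(("side",s,290,130),("top",t,345,195)):
    b=cv2.resize(i[v:v+90,u:u+90],None,fx=4.4,fy=4.4,interpolation=cv2.INTER_CUBIC)
    for r,z,col in((.062,.068,(255,255,0)),(.056,.068,(0,255,255)),(.062,0,(255,0,255))):
        q=np.array([px(n,(c[0]+r*np.cos(a),c[1]+r*np.sin(a),z)) for a in th])
        q=(q-(u,v)+.5)*4.4-.5;cv2.polylines(b,[q.round().astype(int)],True,col,1)
    o.append(b)
g=cv2.resize(s[270:360,235:325],None,fx=2.2,fy=2.2,interpolation=cv2.INTER_CUBIC)
o=np.hstack(o)
cv2.imwrite("pics/c4.png",np.vstack([o,np.pad(g,((0,0),(0,o.shape[1]-g.shape[1]),(0,0)))]))
E
```

```text
shift [ 0.5  3.8 -0.5] rot [-0.     0.    -0.006]
shift [ 0.5  3.8 -0.5] rot [1.000e-03 0.000e+00 3.136e+00]
tcp [0.5895 0.2447 0.1795] t 10.52 F [-0.2  0.5 -0.1] gap 0.06 j6 0.27
```

View pics/c4.png

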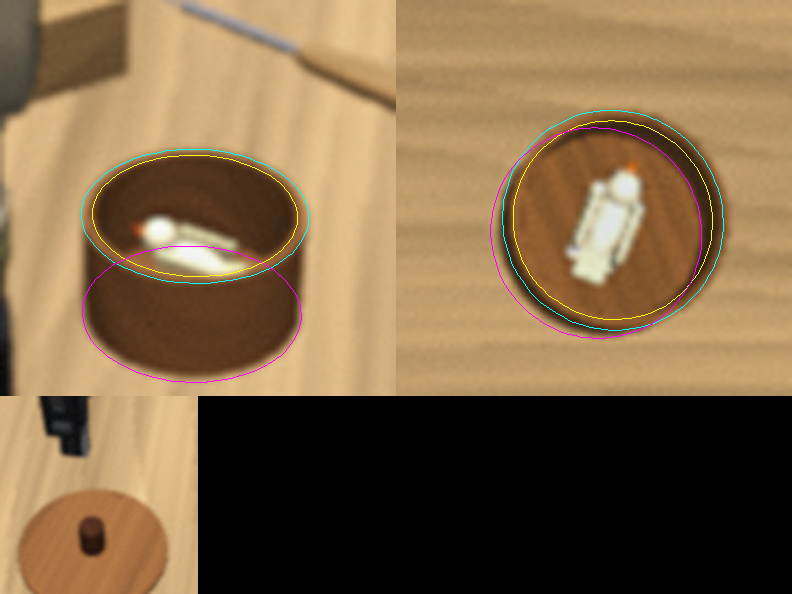

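The dove stands upright in the box and the overlay at (0.528, -0.192) fits both views. I take the local camera bias from the dove, whose wing centre at top crop (609,224.5) has a known TCP position.

```bash
python3 - <<'E'
from h import *
u=(609+.5)/4.4-.5
p=np.array([(609-396+.5)/4.4-.5+345,(224.5+.5)/4.4-.5+195])
print("top wing seen at",at("top",*p,.046),"vs TCP .5284 -.1932")
p=np.array([(158+.5)/4.4-.5+290,(230+.5)/4.4-.5+130])
# head centre, dove x +~.019, z ~ .006+.041
y=-.3975;h=np.array([.5284,-.1932])+.021*np.array([np.cos(y),np.sin(y)])
print("side head seen",at("side",*p,.046),"exp ~",h)
p=np.array([(626-396+.5)/4.4-.5+345,(187+.5)/4.4-.5+195])
print("top head seen",at("top",*p,.047))
E
```

```text
top wing seen at [ 0.5274 -0.1931  0.046 ] vs TCP .5284 -.1932
side head seen [ 0.5491 -0.2041  0.046 ] exp ~ [ 0.54776266 -0.2013294 ]
top head seen [ 0.5487 -0.2032  0.047 ]
```

Request:
{"name": "step_arm", "arguments": {
  "moves": [
    [[0, 0, 30], [0, 0, 0], 60],
    [[0, 0, 60], [0, 0, 0], 56],
    [[0, 0, 90], [0, 0, 0], 52],
    [[0, 0, 100], [0, 0, 0], 50],
    [[0, 0, 105], [0, 0, 0], 50],
    [[0, 0, 105], [0, 0, 0], 50],
    [[0, 0, 105], [0, 0, 0], 50]
  ]
}}

```text
clock: 11.2
tcp_pos: [0.5905, 0.2457, 0.0754]
orientation: [0.001, 0.003, 1.0, 0.0]
wrist_force: [0.5, 0.0, 1.1]
finger_gap: 0.0501
grip_force: 0.0
```

Request:
{"name": "step_arm", "arguments": {
  "moves": [
    [[1, 2, 15], [0, 0, 0], 50],
    [[1, 2, 30], [0, 0, 0], 46],
    [[1, 2, 39], [0, 0, 0], 40],
    [[1, 2, 41], [0, 0, 0], 36],
    [[1, 2, 41], [0, 0, 0], 32],
    [[1, 2, 41], [0, 0, 0], 28],
    [[1, 2, 41], [0, 0, 0], 26],
    [[1, 2, 41], [0, 0, 0], 26]
  ]
}}

```text
clock: 11.87
tcp_pos: [0.5892, 0.248, 0.0339]
orientation: [0.001, 0.002, 1.0, 0.0]
wrist_force: [0.4, -0.7, -0.3]
finger_gap: 0.026
grip_force: 0.0
```

Request:
{"name": "step_arm", "arguments": {
  "moves": [
    [[0, 0, 0], [0, 0, 0], 25],
    [[0, 0, 0], [0, 0, 0], 24],
    [[0, 0, 0], [0, 0, 0], 23],
    [[0, 0, 0], [0, 0, 0], 22],
    [[0, 0, 0], [0, 0, 0], 21],
    [[0, 0, 0], [0, 0, 0], 20],
    [[0, 0, 0], [0, 0, 0], 20],
    [[0, 0, 0], [0, 0, 0], 20]
  ],
  "grip_force": 30
}}

```text
clock: 12.53
tcp_pos: [0.5887, 0.2481, 0.0332]
orientation: [0.0, 0.002, 1.0, 0.0]
wrist_force: [-0.7, 2.1, 4.3]
finger_gap: 0.0212
grip_force: 29.3
```

Request:
{"name": "step_arm", "arguments": {
  "moves": [
    [[0, 0, -3], [0, 0, 0], 20],
    [[0, 0, -12], [0, 0, 0], 20],
    [[0, 0, -28], [0, 0, 0], 20],
    [[0, 0, -48], [0, 0, 0], 20],
    [[0, 0, -70], [0, 0, 0], 20],
    [[0, 0, -95], [0, 0, 0], 20],
    [[0, 0, -115], [0, 0, 0], 20],
    [[0, 0, -127], [0, 0, 0], 20]
  ]
}}

```text
clock: 13.2
tcp_pos: [0.5892, 0.2477, 0.1629]
orientation: [0.001, 0.002, 1.0, 0.0]
wrist_force: [-0.3, -0.3, -1.2]
finger_gap: 0.0212
grip_force: 29.4
```

```bash
python3 - <<'E'
from h import *
go(.5285,-.193,.16,np.pi/2)
E
```

```text
shift [  58.5 -441.     2.6] rot [ 0.     0.003 -0.005]
shift [  58.5 -441.     2.6] rot [ 0.004 -0.     3.137]
tcp [0.5892 0.2477 0.1629] t 13.2 F [-0.3 -0.3 -1.2] gap 0.0212 j6 0.28
```

Request:
{"name": "step_arm", "arguments": {
  "moves": [
    [[1, -10, 0], [0, 0, 0], 20],
    [[4, -32, 0], [0, 0, 0], 20],
    [[8, -64, 0], [0, 0, 0], 20],
    [[13, -98, 0], [0, 0, 0], 20],
    [[18, -132, 0], [0, 0, 0], 20],
    [[22, -166, 0], [0, 0, 0], 20],
    [[27, -200, 0], [0, 0, 0], 20],
    [[31, -234, 0], [0, 0, 0], 20]
  ]
}}

```text
clock: 13.87
tcp_pos: [0.5544, 0.0118, 0.1587]
orientation: [-0.001, 0.003, 1.0, -0.0]
wrist_force: [0.9, 0.5, -1.5]
finger_gap: 0.0213
grip_force: 29.5
```

Request:
{"name": "step_arm", "arguments": {
  "moves": [
    [[5, -34, 0], [0, 0, 0], 20],
    [[9, -68, 0], [0, 0, 0], 20],
    [[14, -102, 0], [0, 0, 0], 20],
    [[19, -136, 0], [0, 0, 0], 20],
    [[23, -166, 0], [0, 0, 0], 20],
    [[26, -190, 0], [0, 0, 0], 20],
    [[27, -203, 0], [0, 0, 0], 20],
    [[28, -207, 0], [0, 0, 0], 20]
  ]
}}

```text
clock: 14.53
tcp_pos: [0.5262, -0.1952, 0.1588]
orientation: [-0.001, 0.004, 1.0, 0.0]
wrist_force: [1.6, 0.5, -1.4]
finger_gap: 0.021
grip_force: 29.5
```

Request:
{"name": "step_arm", "arguments": {
  "moves": [
    [[0, 0, 0], [0, 0, 0], 20],
    [[0, 0, 0], [0, 0, 0], 20],
    [[0, 0, 0], [0, 0, 0], 20],
    [[0, 0, 0], [0, 0, 0], 20]
  ]
}}

```text
clock: 14.87
tcp_pos: [0.5275, -0.1915, 0.1597]
orientation: [-0.0, 0.001, 1.0, 0.0]
wrist_force: [0.1, -0.3, -1.3]
finger_gap: 0.0213
grip_force: 29.5
```

```bash
python3 - <<'E'
from h import *
go(.5285,-.193,.11,np.pi/2)
E
```

```text
shift [-1.1 -1.5 49.7] rot [ 0.    -0.    -0.003]
shift [-1.1 -1.5 49.7] rot [-0.000e+00 -1.000e-03  3.139e+00]
tcp [ 0.5275 -0.1915  0.1597] t 14.87 F [ 0.1 -0.3 -1.3] gap 0.0213 j6 -0.49
```

Request:
{"name": "step_arm", "arguments": {
  "moves": [
    [[-1, -1.5, 10], [0, 0, 0], 20],
    [[-1, -1.5, 25], [0, 0, 0], 20],
    [[-1, -1.5, 38], [0, 0, 0], 20],
    [[-1, -1.5, 45], [0, 0, 0], 20],
    [[-1, -1.5, 48], [0, 0, 0], 20],
    [[-1, -1.5, 48], [0, 0, 0], 20],
    [[-1, -1.5, 48], [0, 0, 0], 20],
    [[-1, -1.5, 48], [0, 0, 0], 20]
  ]
}}

```text
clock: 15.53
tcp_pos: [0.5289, -0.1946, 0.1125]
orientation: [0.001, 0.002, 1.0, -0.0]
wrist_force: [1.2, 0.6, -1.6]
finger_gap: 0.0212
grip_force: 29.5
```

```bash
python3 - <<'E'
from h import *
import cv2
s=imaging.read_camera("side")[:,:,::-1].copy();t=imaging.read_camera("top")[:,:,::-1].copy()
cv2.imwrite("pics/side5.png",s);cv2.imwrite("pics/top5.png",t)
P=telemetry.get_state()["tcp_pos"];print(P)
th=np.linspace(0,6.28,100);o=[]
for n,i,u,v in(("side",s,300,135),("top",t,357,200)):
    b=cv2.resize(i[v:v+80,u:u+80],None,fx=5,fy=5,interpolation=cv2.INTER_CUBIC)
    zl=P[2]-.0335
    for c,r,z,col in(((.5285,-.193),.062,.068,(255,255,0)),((.5285,-.193),.062,0,(255,0,255)),(P[:2],.064,zl+.013,(0,255,255)),(P[:2],.064,zl+.006,(0,255,0))):
        q=np.array([px(n,(c[0]+r*np.cos(a),c[1]+r*np.sin(a),z)) for a in th])
        q=(q-(u,v)+.5)*5-.5;cv2.polylines(b,[q.round().astype(int)],True,col,1)
    o.append(b)
cv2.imwrite("pics/c5.png",np.hstack(o))
E
```

```text
[ 0.52886701 -0.19467432  0.1125682 ]
```

View pics/c5.png

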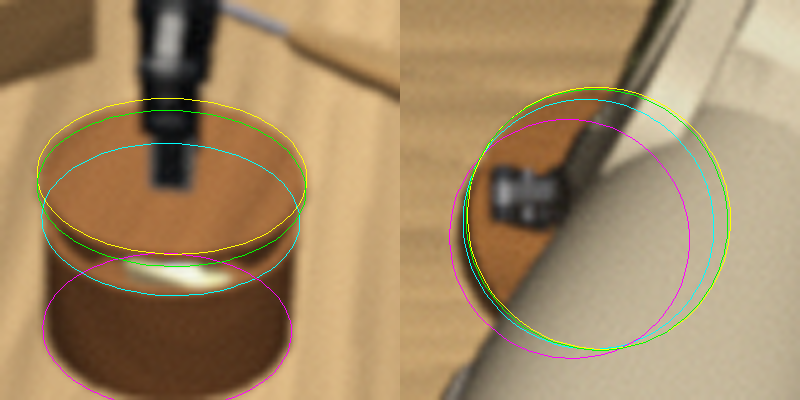

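Side crop: the lid spans columns 38–305 and the box 47–296, so they are coaxial in x within about 1 px, and the lid matches its prediction. For front and back I take edge profiles of the box from the clear pictures.

```bash
python3 - <<'E'
from h import *
import cv2
c=(.5285,-.193)
s=cv2.cvtColor(cv2.imread("pics/side0.png"),6);t=cv2.cvtColor(cv2.imread("pics/top0.png"),6)
for nm,r,z in(("rimout",.062,.068),("rimin",.056,.068),("base",.062,0)):
    print(nm,"side far/near v",px("side",(c[0],c[1]-r,z)).round(1),px("side",(c[0],c[1]+r,z)).round(1),"top L/R",px("top",(c[0],c[1]+r,z)).round(1),px("top",(c[0],c[1]-r,z)).round(1),"top far/near",px("top",(c[0]+r,c[1],z)).round(1),px("top",(c[0]-r,c[1],z)).round(1))
print("side col334-ish far v158..170",s[160:174,332:335].mean(1).round().astype(int))
print("near v186..215",s[184:216,332:336].mean(1).round().astype(int))
print("top row246 L u364..378",t[244:249,364:380].mean(0).round().astype(int),"R u412..428",t[244:249,410:428].mean(0).round().astype(int))
print("top col395 far v215..230",t[216:230,393:397].mean(1).round().astype(int),"near v262..276",t[260:278,393:397].mean(1).round().astype(int))
E
```

```text
rimout side far/near v [336.2 163.3] [330.9 193.5] top L/R [369.1 244.3] [419.3 244.1] top far/near [393.6 219.4] [394.8 269.3]
rimin side far/near v [336.  164.7] [331.2 191.9] top L/R [371.6 244.3] [416.9 244.1] top far/near [393.7 221.8] [394.8 266.9]
base side far/near v [335.4 185.3] [330.2 216. ] top L/R [366.5 247.2] [414.4 247.1] top far/near [389.9 223.4] [391.  271.2]
side col334-ish far v158..170 [174 175 170 147 110  70  53  55  57  56  53  53  54  58]
near v186..215 [ 91 106 110 106 107 112 111 110 112  99  76  64  63  64  64  63  65  64
  62  59  60  61  62  60  62  60  60  63  64  63  77 117]
top row246 L u364..378 [150 152 156 154 125  73  47  71 102 109 107 104 106 104 103 100] R u412..428 [ 97  98 100  99  72  48  42  40  49  78 104 143 155 156 154 153 155 153]
top col395 far v215..230 [160 167 165 150 117  89  58  43  44  66  92 102 102 102] near v262..276 [ 94  96  96  96  98  96 100 104 100  74  77 128 162 160 158 160 162 163]
```

```bash
python3 - <<'E'
from h import *
import cv2
P=[.5289,-.1946,.1126];zl=P[2]-.0335
s=cv2.cvtColor(cv2.imread("pics/side5.png"),6);t=cv2.cvtColor(cv2.imread("pics/top5.png"),6)
for a in(-130,-50,60,90,120):
    a=np.radians(a);d=np.array([np.cos(a),np.sin(a),0])
    pr=[px("side",np.array([P[0],P[1],zl+z])+d*.064) for z in(.013,.006)]
    k=0 if np.sin(a)<0 else 1
    u,v=pr[k].round().astype(int);print("side",np.degrees(a).round(),np.round(pr,1).tolist(),"v from",v-6,s[v-6:v+6,u].tolist())
for a in(60,75,90,105):
    a=np.radians(a);d=np.array([np.cos(a),np.sin(a),0])
    q=px("top",np.array([P[0],P[1],zl+.013])+d*.064)
    u,v=q.round().astype(int);print("top",np.degrees(a).round(),q.round(1),"u from",u-5,t[v,u-5:u+6].tolist())
E
```

```text
side -130.0 [[352.7, 158.9], [352.5, 161.3]] v from 153 [181, 181, 181, 181, 183, 181, 166, 144, 126, 118, 119, 119]
side -50.0 [[319.2, 156.5], [319.2, 158.9]] v from 150 [166, 164, 165, 167, 167, 167, 162, 145, 122, 114, 115, 121]
side 60.0 [[317.5, 181.9], [317.5, 184.3]] v from 178 [124, 122, 121, 121, 103, 78, 57, 50, 52, 73, 101, 109]
side 90.0 [[331.0, 185.2], [330.9, 187.7]] v from 182 [126, 127, 123, 110, 91, 140, 205, 205, 157, 122, 116, 103]
side 120.0 [[345.2, 184.1], [345.1, 186.5]] v from 181 [114, 114, 111, 97, 74, 71, 93, 113, 143, 178, 163, 114]
top 60.0 [373.3 229.9] u from 368 [155, 159, 161, 160, 162, 152, 124, 107, 106, 107, 108]
top 75.0 [370.7 236.2] u from 366 [158, 157, 158, 157, 122, 84, 92, 106, 88, 63, 78]
top 90.0 [370. 243.] u from 365 [160, 164, 159, 118, 61, 55, 98, 109, 111, 92, 64]
top 105.0 [371.  249.8] u from 366 [151, 148, 112, 64, 43, 55, 93, 112, 110, 112, 113]
```

Bias-corrected, both views agree: box at about (0.528, -0.1953), lid within 1 mm of that. I lower it softly.

Request:
{"name": "step_arm", "arguments": {
  "moves": [
    [[0.7, -0.6, 2], [0, 0, 0], 20],
    [[0.7, -0.6, 4], [0, 0, 0], 20],
    [[0.7, -0.6, 6], [0, 0, 0], 20],
    [[0.7, -0.6, 8], [0, 0, 0], 20],
    [[0.7, -0.6, 9], [0, 0, 0], 20],
    [[0.7, -0.6, 9], [0, 0, 0], 20],
    [[0.7, -0.6, 9], [0, 0, 0], 20]
  ]
}}

```text
clock: 16.22
tcp_pos: [0.5275, -0.1949, 0.1026]
orientation: [-0.0, 0.002, 1.0, 0.0]
wrist_force: [-0.2, 0.1, -0.8]
finger_gap: 0.0211
grip_force: 29.5
```

Request:
{"name": "step_arm", "arguments": {
  "moves": [
    [[0, 0, 0.7], [0, 0, 0], 20],
    [[0, 0, 1.4], [0, 0, 0], 20],
    [[0, 0, 2], [0, 0, 0], 20],
    [[0, 0, 2.5], [0, 0, 0], 20],
    [[0, 0, 3], [0, 0, 0], 20],
    [[0, 0, 3], [0, 0, 0], 20]
  ]
}}

```text
clock: 16.72
tcp_pos: [0.5276, -0.195, 0.0997]
orientation: [-0.0, 0.002, 1.0, 0.0]
wrist_force: [0.8, -0.2, -1.7]
finger_gap: 0.0211
grip_force: 29.5
```

Past the rim plane (0.1012) with no contact, so the disc is in the mouth.

Request:
{"name": "step_arm", "arguments": {
  "moves": [
    [[0, 0, 0.6], [0, 0, 0], 20],
    [[0, 0, 1.2], [0, 0, 0], 20],
    [[0, 0, 1.8], [0, 0, 0], 20],
    [[0, 0, 2.4], [0, 0, 0], 20],
    [[0, 0, 3], [0, 0, 0], 20],
    [[0, 0, 3.5], [0, 0, 0], 20],
    [[0, 0, 3.5], [0, 0, 0], 20]
  ]
}}

```text
clock: 17.3
tcp_pos: [0.5276, -0.195, 0.0961]
orientation: [-0.0, 0.002, 1.0, 0.0]
wrist_force: [-0.9, -0.6, -1.1]
finger_gap: 0.0211
grip_force: 29.5
```

Request:
{"name": "step_arm", "arguments": {
  "moves": [
    [[0, 0, 0.3], [0, 0, 0], 20],
    [[0, 0, 0.6], [0, 0, 0], 20],
    [[0, 0, 0.6], [0, 0, 0], 20]
  ]
}}

```text
clock: 17.55
tcp_pos: [0.5276, -0.195, 0.0956]
orientation: [0.0, 0.002, 1.0, 0.0]
wrist_force: [0.2, 0.4, -0.5]
finger_gap: 0.021
grip_force: 29.5
```

Request:
{"name": "step_arm", "arguments": {
  "moves": [
    [[0, 0, 0.3], [0, 0, 0], 20],
    [[0, 0, 0.3], [0, 0, 0], 20]
  ]
}}

```text
clock: 17.72
tcp_pos: [0.5276, -0.195, 0.0953]
orientation: [0.0, 0.002, 1.0, 0.0]
wrist_force: [-0.7, -0.0, -0.9]
finger_gap: 0.0208
grip_force: 29.5
```

Request:
{"name": "step_arm", "arguments": {
  "moves": [
    [[0, 0, 0.2], [0, 0, 0], 20],
    [[0, 0, 0.2], [0, 0, 0], 20]
  ]
}}

```text
clock: 17.88
tcp_pos: [0.5276, -0.195, 0.0952]
orientation: [0.0, 0.002, 1.0, 0.0]
wrist_force: [-0.3, -0.6, -0.7]
finger_gap: 0.0211
grip_force: 29.6
```

Request:
{"name": "step_arm", "arguments": {
  "moves": [
    [[0, 0, 0.3], [0, 0, 0], 20],
    [[0, 0, 0.3], [0, 0, 0], 20]
  ]
}}

```text
clock: 18.05
tcp_pos: [0.5277, -0.1951, 0.0952]
orientation: [0.0, 0.002, 1.0, -0.0]
wrist_force: [-0.5, 0.1, 1.6]
finger_gap: 0.0209
grip_force: 29.8
```

Request:
{"name": "step_arm", "arguments": {
  "moves": [
    [[0, 0, 0.2], [0, 0, 0], 20],
    [[0, 0, 0.2], [0, 0, 0], 20]
  ]
}}

```text
clock: 18.22
tcp_pos: [0.5277, -0.195, 0.0952]
orientation: [0.0, 0.002, 1.0, -0.0]
wrist_force: [-2.4, 0.1, 4.6]
finger_gap: 0.0213
grip_force: 30.0
```

Contact comes at exactly the expected seated height (0.0952). I release, open evenly and rise.

Request:
{"name": "step_arm", "arguments": {
  "moves": [
    [[0, 0, 0], [0, 0, 0], 21],
    [[0, 0, 0], [0, 0, 0], 22],
    [[0, 0, 0], [0, 0, 0], 24],
    [[0, 0, 0], [0, 0, 0], 30],
    [[0, 0, 0], [0, 0, 0], 38],
    [[0, 0, 0], [0, 0, 0], 46],
    [[0, 0, 0], [0, 0, 0], 46]
  ]
}}

```text
clock: 18.8
tcp_pos: [0.5276, -0.195, 0.0945]
orientation: [-0.0, 0.002, 1.0, 0.0]
wrist_force: [-0.2, -0.1, 0.3]
finger_gap: 0.0458
grip_force: 0.0
```

Request:
{"name": "step_arm", "arguments": {
  "moves": [
    [[0, 0, -5], [0, 0, 0], 46],
    [[0, 0, -20], [0, 0, 0], 46],
    [[0, 0, -45], [0, 0, 0], 46],
    [[0, 0, -75], [0, 0, 0], 46],
    [[0, 0, -105], [0, 0, 0], 46],
    [[0, 30, -125], [0, 0, 0], 46],
    [[0, 65, -130], [0, 0, 0], 46],
    [[0, 100, -130], [0, 0, 0], 46]
  ]
}}

```text
clock: 19.47
tcp_pos: [0.5294, -0.0951, 0.2277]
orientation: [0.003, 0.004, 1.0, -0.001]
wrist_force: [1.5, 0.2, -0.2]
finger_gap: 0.0462
grip_force: 0.0
```

Request:
{"name": "step_arm", "arguments": {
  "moves": [
    [[0, 35, 0], [0, 0, 0], 46],
    [[0, 70, 0], [0, 0, 0], 46],
    [[0, 105, 0], [0, 0, 0], 46],
    [[0, 120, 0], [0, 0, 0], 46],
    [[0, 120, 0], [0, 0, 0], 46],
    [[0, 120, 0], [0, 0, 0], 46]
  ]
}}

```text
clock: 19.97
tcp_pos: [0.5287, 0.0258, 0.2251]
orientation: [0.0, 0.001, 1.0, -0.0]
wrist_force: [0.3, -0.0, -0.3]
finger_gap: 0.0455
grip_force: 0.0
```

```bash
python3 - <<'E'
from workcell import imaging
import cv2,numpy as np
s=imaging.read_camera("side")[:,:,::-1];t=imaging.read_camera("top")[:,:,::-1]
cv2.imwrite("pics/c6.png",np.hstack([cv2.resize(i,None,fx=4,fy=4,interpolation=cv2.INTER_CUBIC) for i in(s[130:230,285:385],t[190:290,345:445])]))
E
```

```text
(no output)
```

View pics/c6.png

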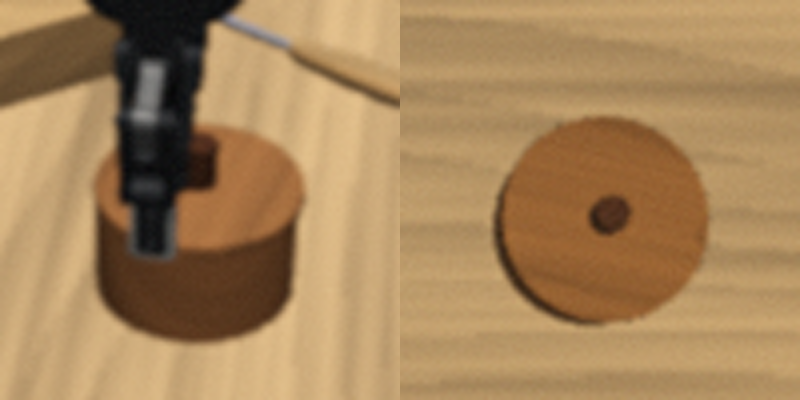

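The lid sits level and centred on the box: rim even in the side view, knob at about top (397,243), and the arm clear of it. I hand in.

```bash
python3 -c "
from workcell import env
print(env.hand_in())"
```

```text
the job is handed in; nothing more can be done
None
```

The dove is standing in the box with the lid seated level on it, and I handed the job in at about 20 s of the 56 s limit. No verdict came back. The one risk is that a pad read 20 N for a moment while I closed on the dove: over the 15 N guide and right at the 40 N two-finger limit. I eased it to under 11 N before lifting.

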